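Lift a rotor off the balancing machine

TASK

Swing the balancing machine's clear guard up by its handle and right over its hinge to the stop, and leave it open. Then take the rotor by its thick steel core, lift it straight up off the rollers, level all the way, and hold it level and still above the machine for inspection, at least 10 cm higher than it lay. Finish while still holding it there in the gripper, with nothing else touching it, and leave the screwdriver, bearing and jar on the bench alone.

Things in the scene. Friction and masses are not known exactly. Their poses are not given: they have to be found in the camera images.
- machine: Bench-top balancing machine, fixed: aluminium bed 380 x 190 mm, its top 55 mm over the bench, with two forked pedestals (118 mm high, 130 mm apart) carrying free-turning rollers; the rotor lies along x. Origin: centre of the underside. x along the bed, y to the guard's hinge side, z up. A grey wall 119 mm high runs along the +y side; a drive wheel sits 6 mm under the rotor's core.
- guard (a joint): Angle of the guard, rad: 0 closed over the rotor, grows as it swings up and over to the machine's +y side, 2.62 at its stop; may start slightly ajar. Clear bent plastic sheet with end cheeks, 310 mm long, 0.5 kg, top 163 mm over the bench when closed. The torque hinge holds it at any angle; it takes about 5 N at the handle.
- guard_handle (a point): Middle of the guard's black bow handle: round bar 12 mm thick, 110 mm between its legs, parallel to the machine's x. Closed, it is on the machine's -y side, 121 mm over the bench, 50 mm out from the side sheet (42 mm free gap). It swings on a 223 mm radius about the hinge line, up to 344 mm over the bench; the sheet turns with it. The bar can turn between fingers.
- guard_hinge (a point): Middle of the guard's hinge line, fixed to the machine: the line runs along the machine's x, 88 mm to +y of the bed's centre line, 121 mm over the bench.
- rotor: Motor rotor lying loose on the rollers, 0.55 to 0.9 kg: dark steel core 42 mm in diameter, 56 mm long; shaft 190 mm long, 10 mm thick where it rests on the rollers; black fan, 32 mm, on the +x side. Origin: on the axis, mid core, 115 mm over the bench as it lies, within 2 mm of the balance point. Its x is the shaft's axis; it may be rolled any way about it.
- screwdriver: Screwdriver lying on the bench, a bystander. Origin on its underside.
- bearing: Steel bearing ring 47 mm across, 14 mm high, lying on the bench, a bystander. Origin: centre of its underside.
- jar: Closed jar 56 mm across, 75 mm high, standing on the bench, a bystander. Origin: centre of its underside.

How it is judged (in metres and radians):
On the way, in this order (a step that is already met when the one before it is completed fails the run):
1. the guard is swung open while the rotor still lies on its rollers (value of joint guard above 2.2 rad and distance of rotor from where it was at the start of the episode below 0.015 m), for 0.2 s.
2. the rotor is lifted clear of the rollers, level, in the fingers (height (world z) of rotor above 0.15 m and angle between rotor's own x axis and vertical between 1.43 and 1.71 rad and contact force between the fingers and rotor above 2 N and contact force between rotor and machine below 0.2 N), for 0.2 s.
At the end, for the whole second after the job is handed in: The guard stands open (joint above 2.2 rad). The rotor is held by the fingers alone, its axis above 210 mm over the bench (it lay at 115 mm), within 90 mm of the machine's centre seen from above, level within 5 degrees, and still (under 20 mm/s and 0.15 rad/s) (value of joint guard above 2.2 rad and height (world z) of rotor above 0.21 m and horizontal distance between rotor and machine below 0.09 m and angle between rotor's own x axis and vertical between 1.48 and 1.66 rad and linear speed of rotor below 0.02 m/s and angular speed of rotor below 0.15 rad/s and contact force between the fingers and rotor above 2 N and contact force between rotor and machine below 0.2 N and contact force between rotor and screwdriver below 0.2 N and contact force between rotor and bearing below 0.2 N and contact force between rotor and jar below 0.2 N); the arm keeps its last pose, push and grip.
It fails at once if the rotor tips more than 12 degrees off level (angle between rotor's own x axis and vertical below 1.36 rad or angle between rotor's own x axis and vertical above 1.78 rad).
It fails at once if a bystander is moved by more than 30 mm (distance of any of screwdriver, bearing, jar from where it was at the start of the episode above 0.03 m).
It also fails if it takes over 64 s, if anything falls off the work surface, if the arm or the gripper's body presses on something with over 40 N, if the wrist force passes 120 N, or if a joint passes its speed limit or range.

ROBOT

A 6-joint arm with a two-finger parallel gripper is mounted at the origin on the work surface. World frame = base frame: x ahead of the robot, y to its left, z up, the work surface at z = 0. Lengths are in mm, angles in rad, forces in N, time in s.
With the tool pointing down it reaches from about 375 to 900 mm from the base axis. Payload 3.1 kg.
Tool frame: the origin (TCP) lies on the mounting face of the last link; the fingertips stand 173 mm ahead of it and the grasp point (between the pads) lies 155 mm ahead of it; z points along the fingers, y is the direction in which the jaws open and shut (so a half turn about z gives the same grasp; the last joint's range is limited). The gripper opens to 85 mm and grips with 20 to 120 N. Pads are 22 mm wide; open, the fingers measure 114 mm over their backs; the gripper's body (76 mm by 85 mm) begins 54 mm behind the grasp point. The pads swing forward as they close: fully open they stand 13 mm farther back than shut.
Start: joints at [-1.462, 0.527, 1.433, -0, 1.181, -0.178], TCP at [177.426, -599.265, 404.71] pointing down, gripper open.
Joint ranges: [-3.08, 3.08], [-0.75, 2.2], [0.22, 2.44], [-1.43, 4.57], [0, 2.65], [-2.85, 2.85]. Speed limits (rad/s): [2.79, 2.79, 3.14, 3.14, 3.14, 3.14].

INTERFACE

Orientations are given as a rotation vector (axis times angle).
In Python, from workcell import r gives the robot as it stands. Calls block until the motion is done:
- r.movep(position, orientation): joint-space move of the TCP to a pose.
- r.movel(position, rot=None, speed=150, guard=None): straight line of the TCP; rot=None keeps the orientation; speed is the mean speed in mm/s. With guard (N) it stops when the force on the tool has changed by that much, and returns True; else False.
- r.move_j(angles): joint-space move.
- r.gripper_open() and r.clamp(newtons=None): open the fingers fully, or close them until they stop; newtons is the grip in N (None keeps the last).
- r.pause(seconds).
- r.ik(position, orientation): joint angles nearest the present ones, or None.
- r.snapshot(name): name is "side" or "top" or "wrist"; returns a dict with "pixels" (420x560x3 uint8, red, green, blue), "fx", "fy", "cx", "cy" (pixels), "camera_from_world" (4x4, takes a point from world to camera coordinates); the wrist camera has in their place "hand_eye" (4x4, takes a point from camera to tool coordinates, whose origin is the TCP and whose axes are the flange's). Camera axes: x right, y up, looking along -z (the intrinsics and any distortion apply to the point x, -y, -z); pixel columns grow to the right and rows downward; lengths in mm; the calibration is good to about 2 mm. A picture is of the moment at which its call begins: read the wrist's pose just before it. There is no depth.
A pose or a line that the arm cannot do raises r.IKError and nothing moves.
- r.job_done(): hands the job in, once; it reports no verdict.
Readings, each from a call of its own:
- r.get_t(): time.
- r.get_joint_positions(): joint angles.
- r.get_joint_vel(): joint speeds.
- r.get_effort(): joint torques, N m.
- r.get_position(): TCP position.
- r.get_ee_rot(): TCP orientation.
- r.get_ft_force(): force on the tool from outside, world axes, zero at the start.
- r.get_ft_torque(): the same for the moment, N m.
- r.get_grip_width(): opening from 0.0 (shut) to 1.0 (fully open).
Only numpy, scipy, OpenCV 4.12 (cv2) and the standard library are available. Lean on these libraries where they do the work, as an engineer would, in place of code of your own. Each camera call takes 0.05 s, during which the arm holds its last target. There are 200 camera calls.

## Working session

There is one attempt and no reset: what is moved stays moved. The work goes in short steps, each a Python script; the robot and the scene stay as the last script left them, time stands still between calls to the robot, and variables do not carry over. Pictures are saved under pics/ and viewed, about 8 in all and at most 12, crops included, and the job is handed in when it is done.

```bash
mkdir -p pics; ls; python3 - <<'E'
from workcell import r
import cv2,numpy as np
for n in("top","side"):
    s=r.snapshot(n); cv2.imwrite(f"pics/{n}0.png",s["pixels"][:,:,::-1])
    print(n,{k:v for k,v in s.items() if k!="pixels"})
print(r.get_t(),r.get_ee_rot())
E
```

```text
pics
top {'fx': 482.27634481409996, 'fy': 482.27634481409996, 'cx': 279.535725705385, 'cy': 213.6654378054541, 'camera_from_world': array([[-1.33653433e-02, -9.99714010e-01,  1.98309340e-02,
        -1.79352897e+01],
       [ 9.96162602e-01, -1.15970363e-02,  8.67500999e-02,
        -4.96111339e+02],
       [-8.64953102e-02,  2.09142797e-02,  9.96032707e-01,
        -1.58333555e+03],
       [ 0.00000000e+00,  0.00000000e+00,  0.00000000e+00,
         1.00000000e+00]])}
side {'fx': 478.6138927908241, 'fy': 478.6138927908241, 'cx': 286.62617354185113, 'cy': 207.236889573732, 'camera_from_world': array([[-9.98971394e-01, -4.36165450e-02,  1.23996557e-02,
         4.87478534e+02],
       [ 3.55201567e-02, -5.82724375e-01,  8.11893233e-01,
        -1.14399261e+02],
       [-2.81863961e-02,  8.11498552e-01,  5.83674247e-01,
        -1.54505304e+03],
       [ 0.00000000e+00,  0.00000000e+00,  0.00000000e+00,
         1.00000000e+00]])}
0.1 [-3.10719711e+00 -4.50304848e-01 -8.48075016e-05]
```

View pics/top0.png

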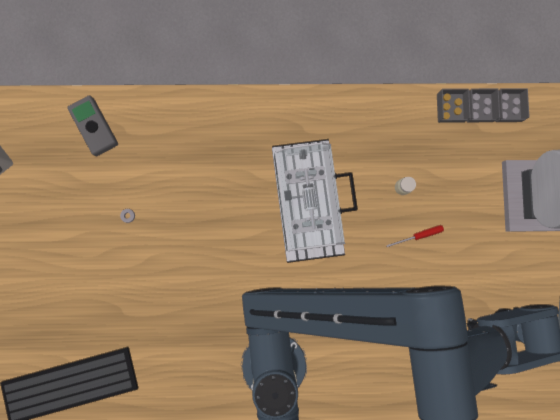

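View pics/side0.png

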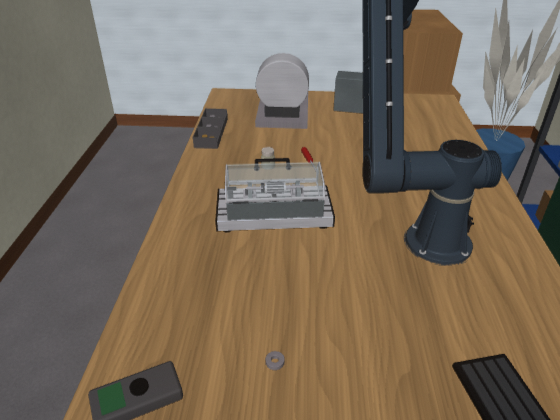

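```bash
cat > h.py <<'E'
import numpy as np,cv2
from workcell import r
def ray(s,uv,z,T=None):
    "world point at height z seen at pixel uv (fixed cameras)"
    M=s["camera_from_world"]; R,t=M[:3,:3],M[:3,3]
    d=R.T@np.array([(uv[0]-s["cx"])/s["fx"],-(uv[1]-s["cy"])/s["fy"],-1]); c=-R.T@t
    return c+d*(z-c[2])/d[2]
def proj(s,P):
    M=s["camera_from_world"]; p=(M[:3,:3]@np.atleast_2d(P).T).T+M[:3,3]
    return np.c_[s["cx"]+s["fx"]*p[:,0]/-p[:,2], s["cy"]+s["fy"]*p[:,1]/p[:,2]]
E
python3 - <<'E'
from h import *
s=r.snapshot("top")
for uv,z in [((273,146),55),((330,140),55),((344,255),55),((288,262),55),((352,174),121),((356,210),121),((406,186),75),((127,215),14),((388,245),5),((442,229),15)]: print(uv,ray(s,uv,z).round())
cv2.imwrite("pics/top1.png",cv2.resize(s["pixels"][130:270,260:420,::-1],None,fx=4.2,fy=4.2,interpolation=cv2.INTER_CUBIC))
E
```

```text
(273, 146) [717.  -5.  55.]
(330, 140) [ 736. -194.   55.]
(344, 255) [ 356. -231.   55.]
(288, 262) [336. -49.  55.]
(352, 174) [ 610. -252.  121.]
(356, 210) [ 496. -262.  121.]
(406, 186) [ 577. -435.   75.]
(127, 215) [498. 483.  14.]
(388, 245) [ 387. -387.    5.]
(442, 229) [ 438. -569.   15.]
```

View pics/top1.png

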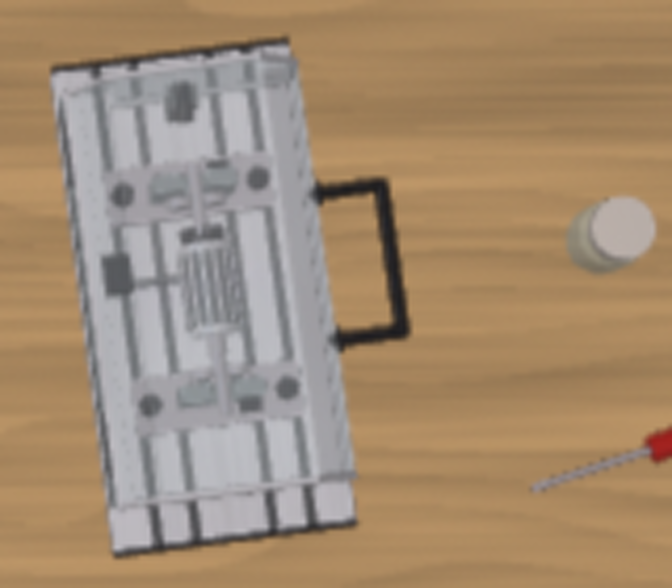

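```bash
python3 - <<'E'
from h import *
s=r.snapshot("top")
f=lambda u,v,z: ray(s,(260+(u+.5)/4.2-.5,130+(v+.5)/4.2-.5),z)
C=[f(*c,55) for c in((50,68),(288,38),(356,523),(113,555))]
print(np.round(C),"centre",np.mean(C,0).round(1))
x=(C[0]+C[1]-C[2]-C[3])/2; yv=(C[0]+C[3]-C[1]-C[2])/2
yaw=np.arctan2(x[1],x[0]);print(np.linalg.norm(x),np.linalg.norm(yv),yaw,np.arctan2(-yv[0],yv[1]))
m=np.mean(C,0);m[2]=0
X=np.array([np.cos(yaw),np.sin(yaw),0]);Y=np.array([-X[1],X[0],0])
for n,p in dict(h1=f(384,182,121),h2=f(402,335,121),core=f(211,287,122),fan=f(202,235,125),sh1=f(199,200,120),sh2=f(222,400,120)).items():
    print(n,p.round(1),"mach:",(p-m)@X,(p-m)@Y)
E
```

```text
[[ 718.   -0.   55.]
 [ 740. -188.   55.]
 [ 359. -232.   55.]
 [ 337.  -44.   55.]] centre [ 538.4 -116.    55. ]
383.91887806051585 189.28524403945806 0.11502069690560623 0.11759030152935836
h1 [ 613.5 -249.4  121. ] mach: 59.28502438726434 -141.12397396300608
h2 [ 497.9 -259.8  121. ] mach: -56.69620657956818 -138.23334389624927
core [ 535.4 -117.7  122. ] mach: -3.138325147606498 -1.3611347067585584
fan [ 574.2 -111.4  125. ] mach: 36.07618360765755 0.3914695115779495
sh1 [ 601.4 -110.1  120. ] mach: 63.26392199443524 -1.3813442935127789
sh2 [ 451.1 -124.4  120. ] mach: -87.73750777878733 1.6032015810349955
```

```bash
cat >> h.py <<'E'
m=np.array([537.5,-116.5,0]); yaw=0.116
X=np.array([np.cos(yaw),np.sin(yaw),0]);Y=np.array([-X[1],X[0],0]);Z=np.array([0,0,1.])
def W(x,y,z): return m+x*X+y*Y+z*Z
def handle(a,x=0): return W(x,88-223*np.cos(a),121+223*np.sin(a))
E
python3 - <<'E'
from h import *
t=r.snapshot("top"); s=r.snapshot("side")
for a in (0,.05,.1,.15,.2,.3):
  P=[handle(a,-55),handle(a,55)]
  print(a,((proj(t,P)-[260,130]+.5)*4.2-.5).round().tolist(),((proj(s,P)-[210,140]+.5)*5-.5).round().tolist())
cv2.imwrite("pics/side1.png",cv2.resize(s["pixels"][140:240,210:340,::-1],None,fx=5,fy=5,interpolation=cv2.INTER_CUBIC))
print((proj(s,[W(-28,0,115),W(28,0,115),W(-190,-95,55),W(190,-95,55),W(-190,95,55),W(190,95,55)])-[210,140]+.5)*5)
E
```

```text
0 [[398.0, 334.0], [377.0, 190.0]] [[388.0, 125.0], [233.0, 129.0]]
0.05 [[400.0, 333.0], [379.0, 187.0]] [[388.0, 111.0], [233.0, 115.0]]
0.1 [[402.0, 332.0], [381.0, 185.0]] [[389.0, 98.0], [232.0, 102.0]]
0.15 [[403.0, 330.0], [381.0, 182.0]] [[389.0, 86.0], [232.0, 90.0]]
0.2 [[403.0, 329.0], [381.0, 180.0]] [[390.0, 73.0], [231.0, 77.0]]
0.3 [[401.0, 327.0], [379.0, 176.0]] [[391.0, 50.0], [231.0, 54.0]]
[[362.99185353 238.03864152]
 [278.65801015 240.52239159]
 [579.80283495 228.64752955]
 [ 45.0946179  244.35080226]
 [620.05868762 387.87630971]
 [ 32.38210047 407.75614942]]
```

View pics/side1.png

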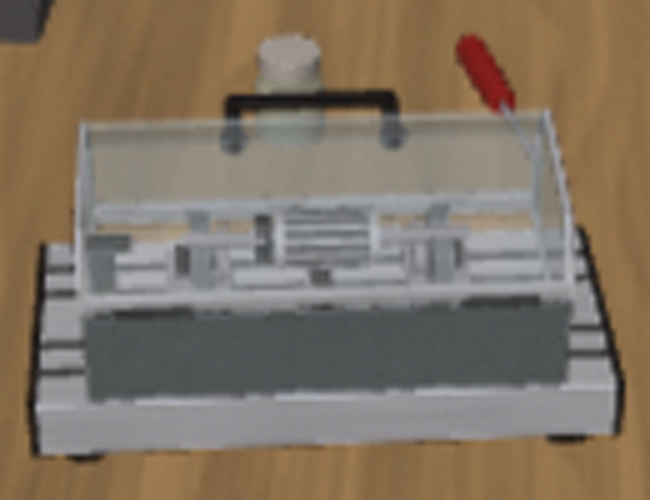

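```bash
cat >> h.py <<'E'
from scipy.spatial.transform import Rotation as Ro
def pose(P,phi,sgn,back=153):
    "tool pose: point P lies `back` ahead of TCP, fingers point +Y dipped by phi, tool x = sgn*X"
    z=np.cos(phi)*Y-np.sin(phi)*Z; x=sgn*X
    return P-back*z, Ro.from_matrix(np.c_[x,np.cross(z,x),z]).as_rotvec()
phi=lambda a: .3+(a-.1)*(2.1-.3)/2.5
E
python3 - <<'E'
from h import *
for sg in(1,-1):
  print(sg)
  for b in(253,153):
    q=r.ik(*pose(handle(.1),phi(.1),sg,b)); print(b,None if q is None else np.round(q,2))
  for a in np.arange(.3,2.7,.3):
    q=r.ik(*pose(handle(a),phi(a),sg)); print(round(a,2),None if q is None else np.round(q,2))
  for p in (100,0): 
    q=r.ik(*pose(W(0,0,115+p),np.pi/2,sg)); print("rotor",None if q is None else np.round(q,2))
E
```

```text
1
253 [-0.93  1.14  0.86  0.67  2.25  0.63]
153 [-0.86  1.08  1.12  0.65  2.05  0.53]
0.3 [-0.85  0.96  1.18  0.6   1.98  0.55]
0.6 [-0.8   0.77  1.27  0.53  1.85  0.6 ]
0.9 [-0.71  0.6   1.36  0.45  1.72  0.68]
1.2 [-0.59  0.44  1.44  0.36  1.58  0.81]
1.5 [-0.42  0.34  1.52  0.23  1.43  0.99]
1.8 [-0.2   0.29  1.57  0.05  1.29  1.24]
2.1 [ 0.04  0.32  1.61 -0.18  1.2   1.56]
2.4 [ 0.24  0.43  1.62 -0.42  1.18  1.88]
2.7 [ 0.4   0.58  1.61 -0.62  1.21  2.16]
rotor [-0.42  0.47  1.66 -0.    1.01  1.04]
rotor [-0.42  0.63  1.74 -0.    0.78  1.04]
-1
253 [-0.93  1.14  0.86  0.67  2.25 -2.51]
153 [-0.86  1.08  1.12  0.65  2.05 -2.61]
0.3 [-0.85  0.96  1.18  0.6   1.98 -2.59]
0.6 [-0.8   0.77  1.27  0.53  1.85 -2.54]
0.9 [-0.71  0.6   1.36  0.45  1.72 -2.46]
1.2 [-0.59  0.44  1.44  0.36  1.58 -2.33]
1.5 [-0.42  0.34  1.52  0.23  1.43 -2.15]
1.8 [-0.2   0.29  1.57  0.05  1.29 -1.9 ]
2.1 [ 0.04  0.32  1.61 -0.18  1.2  -1.59]
2.4 [ 0.24  0.43  1.62 -0.42  1.18 -1.27]
2.7 [ 0.4   0.58  1.61 -0.62  1.21 -0.98]
rotor [-0.42  0.47  1.66  0.    1.01 -2.1 ]
rotor [-0.42  0.63  1.74  0.    0.78 -2.1 ]
```

```bash
python3 - <<'E'
from h import *
r.movep(*pose(handle(.1),phi(.1),1,263))
p,o=r.get_position(),r.get_ee_rot()
s=r.snapshot("wrist"); H=s["hand_eye"]; 
R=Ro.from_rotvec(o).as_matrix(); T=np.eye(4);T[:3,:3]=R;T[:3,3]=p
s["camera_from_world"]=np.linalg.inv(T@H)
im=s["pixels"][:,:,::-1].copy()
for a,c in((0,(255,0,0)),(.1,(0,255,0)),(.2,(0,0,255))):
    for q in proj(s,[handle(a,x) for x in(-55,0,55)]): cv2.circle(im,tuple(int(v) for v in q.round()),3,c,-1); print(a,q.round())
cv2.imwrite("pics/w0.png",im); print(r.get_t(),p,r.get_ft_force())
E
```

```text
0 [306. 268.]
0 [307. 209.]
0 [309. 142.]
0.1 [282. 271.]
0.1 [282. 211.]
0.1 [282. 143.]
0.2 [256. 272.]
0.2 [255. 212.]
0.2 [253. 143.]
2.05 [ 581.37840053 -500.08112529  222.04285917] [ 0.08824667 -0.04918389  0.48512421]
```

View pics/w0.png

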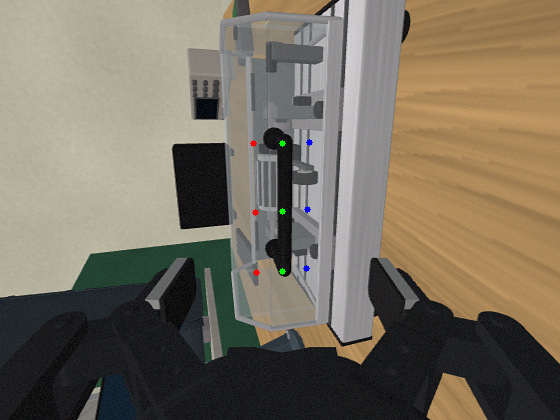

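The wrist view shows the bar at col ~285, rows 140–272, on the green (a = 0.1) prediction, so the model fits. Now grasp and swing.

```bash
python3 - <<'E'
from h import *
print(r.movel(*pose(handle(.1),phi(.1),1,153),speed=120,guard=15), r.get_ft_force())
r.clamp(30); print(r.get_grip_width(),r.get_ft_force(),r.get_t())
for a in np.r_[np.arange(.25,2.5,.2),2.52]:
    hit=r.movel(*pose(handle(a),phi(a),1),speed=140,guard=30)
    print(round(a,2),hit,np.round(r.get_ft_force(),1),round(r.get_t(),2))
    if hit: break
print(r.get_grip_width())
E
```

```text
False [ 0.54417241  0.69692214 -0.13878658]
0.12869383181848318 [ 0.96711268 -2.75195487 -2.34977574] 3.7833
0.25 False [ 1.1 -4.4  1. ] 4.29
0.45 False [ 0.5 -6.7  2.8] 4.92
0.65 False [-1.  -5.8  5.3] 5.54
0.85 False [-2.3 -5.8  7.3] 6.17
1.05 False [-2.2 -4.6  8.9] 6.79
1.25 False [-3.3 -1.5 10.1] 7.42
1.45 False [-3.1  1.1  8.9] 8.04
1.65 False [-2.5  3.1  6. ] 8.67
1.85 False [-0.8  3.7  1.7] 9.29
2.05 False [-0.5  1.4 -2.6] 9.91
2.25 False [-0.1 -0.4 -8.3] 10.53
2.45 False [-1.7 -3.2 -7. ] 11.14
2.52 False [-1.4 -5.7 -7.7] 11.46
0.12338819320551188
```

```bash
python3 - <<'E'
from h import *
for a in (2.58,2.64):
    hit=r.movel(*pose(handle(a),2.1,1),speed=60,guard=12)
    print(a,hit,np.round(r.get_ft_force(),1))
    if hit: break
r.gripper_open(); print(np.round(r.get_ft_force(),1))
print(r.movel(*pose(handle(a),2.1,1,270),speed=150,guard=15),np.round(r.get_ft_force(),1))
r.movel(*pose(W(0,100,430),1.8,1,0),speed=250)
r.movel(*pose(W(0,0,115),np.pi/2,1,325),speed=250)
p,o=r.get_position(),r.get_ee_rot(); s=r.snapshot("wrist")
T=np.eye(4);T[:3,:3]=Ro.from_rotvec(o).as_matrix();T[:3,3]=p
s["camera_from_world"]=np.linalg.inv(T@s["hand_eye"]); np.save("w1.npy",s,allow_pickle=True)
im=s["pixels"][:,:,::-1].copy()
for q in proj(s,[W(x,0,115) for x in(-95,-28,0,28,95)]): cv2.circle(im,tuple(int(v) for v in q.round()),2,(0,255,0),-1); print(q.round())
t=r.snapshot("side")["pixels"][100:260,170:380,::-1]
t=cv2.resize(t,None,fx=2,fy=2); c=np.zeros((420,220,3),np.uint8); 
cv2.imwrite("pics/w1.png",im); cv2.imwrite("pics/s1.png",t); print(r.get_t())
E
```

```text
2.58 False [-1.8 -5.7 -6.4]
2.64 True [ 0.5 -0.7  3. ]
[ 0.1 -0.4  0.3]
False [-0.5 -0.6  0.1]
[283. 276.]
[283. 219.]
[283. 193.]
[283. 166.]
[283.  94.]
15.9667
```

View pics/w1.png

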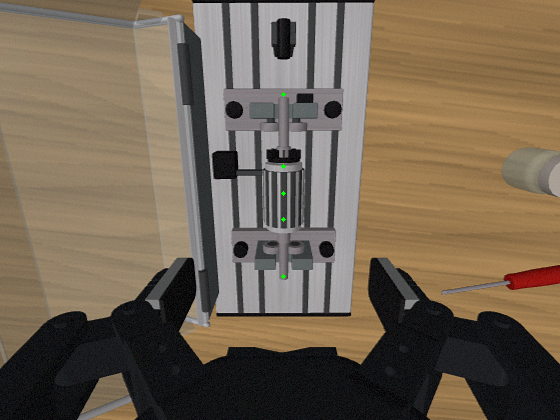

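View pics/s1.png

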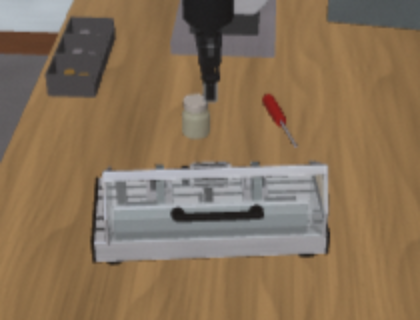

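The guard stands open at its stop. The rotor axis is on col 283, and the core's middle is near row 197, about 4 mm to −x of my prediction. I'll descend there.

```bash
python3 - <<'E'
from h import *
P=lambda z: pose(W(-4.5,0,z),np.pi/2,1,151)
r.movel(*P(200),speed=200)
hit=r.movel(*P(115),speed=90,guard=8); print(hit,r.get_position(),np.round(r.get_ft_force(),1))
if not hit:
    r.clamp(80); print(r.get_grip_width(),np.round(r.get_ft_force(),1),np.round(r.get_ft_torque(),2))
    r.pause(.2)
    print(r.movel(*P(120),speed=15,guard=30)); r.pause(.3)
    print(np.round(r.get_ft_force(),1),np.round(r.get_ft_torque(),2),r.get_t())
cv2.imwrite("pics/s2.png",cv2.resize(r.snapshot("side")["pixels"][120:250,190:360,::-1],None,fx=3,fy=3))
cv2.imwrite("pics/w2.png",r.snapshot("wrist")["pixels"][:,:,::-1])
E
```

```text
False [ 533.30156711 -117.13018807  266.50889425] [-1.6 -0.2 -0.5]
0.46827061871593606 [-1.  -2.3  5.1] [-0.3   0.18  0.12]
False
[-0.  -0.2 -8.2] [0.04 0.02 0.01] 19.125
```

View pics/w2.png

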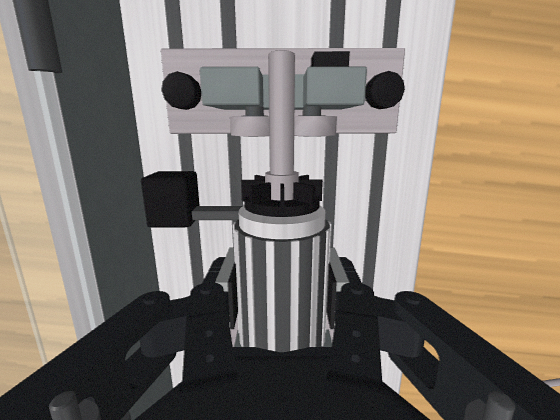

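It is gripped on the core with the full weight (8.2 N) carried and almost no moment. I'll lift it on up.

```bash
python3 - <<'E'
from h import *
P=lambda z: pose(W(-4.5,0,z),np.pi/2,1,151)
r.movel(*P(180),speed=50); r.pause(.4)
print(np.round(r.get_ft_force(),1),np.round(r.get_ft_torque(),2))
r.movel(*P(240),speed=50); r.pause(1)
print(r.get_position(),np.round(r.get_ft_force(),1),np.round(r.get_ft_torque(),2),r.get_grip_width(),np.abs(r.get_joint_vel()).max(),r.get_t())
a=cv2.resize(r.snapshot("side")["pixels"][90:250,190:350,::-1],(420,420)); b=r.snapshot("wrist")["pixels"][:,100:480,::-1]
cv2.imwrite("pics/f.png",np.hstack([a,b]))
E
```

```text
[ 0.2 -0.1 -5.9] [0.01 0.02 0.01]
[ 533.02785941 -117.006042    391.00053371] [ 0.2  0.2 -6.9] [-0.   -0.04 -0.1 ] 0.46995886553739463 0.0010029999250188723 23.325
```

View pics/f.png

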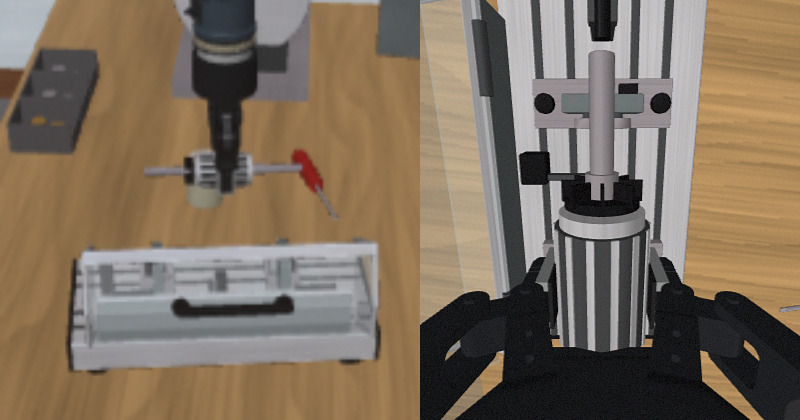

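```bash
python3 -c "
from workcell import r
r.job_done(); print(r.get_t())"
```

```text
the job is handed in; nothing more can be done
the job is handed in; nothing more can be done
```

The job is handed in: the guard is open at its stop, and the rotor is held by its core above the machine. No verdict is reported, so these are my own last checks.

- **Guard:** I gripped the bow handle and swung it over until the force guard tripped near 2.6 rad. I then let go, and the last side picture still shows it open.
- **Rotor:** The grip setting was 80 N and the measured opening was about 40 mm, against the 42 mm core. I lifted it straight up, and by the arm's position its axis should be about 240 mm over the bench.
- **Level and still:** The shaft looks level in both last pictures. The moment at the wrist was 0.1 N m or less, and joint speeds were about 0.001 rad/s.
- **Bystanders:** I saw no contact with any of them. The jar and screwdriver are where they were in the later pictures. The bearing was far from the arm's path, but I did not look at it again.
- **Disagreement:** The measured weight on the tool drifted between 5.9 and 8.2 N. That matches a rotor of roughly 0.6 to 0.84 kg, which is within the stated range.
- **Time:** The clock read about 23 s of the 64 s just before hand-in.

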